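# Clear the landing rest, then turn the double pan over

## Task

The closed double pan has to be turned over onto the other rest of its turning stand, but a spice jar is standing on that rest. First set the jar upright in the free end of the tray, without dropping it or knocking it over; then swing the pan by its handle right over and lower it gently all the way down onto the cleared rest, without letting it fall. Leave the spice jar and the pot that are already in the tray standing where they are.

Things in the scene. Friction and masses are not known exactly. Their poses are not given: they have to be found in the camera images.
- stand: Turning stand, fixed: dark base 150 x 300 x 12 mm (x by y), two hinge cheeks at x = +-66 mm (82 mm high) carrying an axle along x, 65 mm above the table. A round metal rest, 104 mm across, on each side: start rest at y = +74 mm, top at z = 36 mm, under the pan; landing rest at y = -74 mm, top at z = 48 mm. Origin: centre of the base's underside, on the table; z up.
- axle (a point): Middle of the axle, 65 mm above the stand's origin; axes as the stand's. The pan turns about this x axis. The hinge has only slight friction: let go at a slant the pan falls, and let go more than about 0.25 rad above a rest it slams. The pan weighs about 0.55 kg; lifting takes about 4 N at the handle.
- landing_rest (a point): Centre of the top of the landing rest, 48 mm above the table; axes as the stand's.
- pan (a joint): Angle of the closed round double pan (112 mm across, 43 mm thick, centre 74 mm from the axle, halves locked together), rad. 0: on the start rest (stand's +y side), dark deep half below, light ribbed flat half on top. Grows as the handle is lifted; 1.57 upright; 3.14, the stop: turned over and fully down on the landing rest (-y side), deep half on top.
- handle (a point): Middle of the pan's round wooden handle bar: 16 mm thick, 100 mm long, parallel to the axle, 175 mm from it (65 mm above the table with the pan on either rest). Arms join its ends to the pan; the pan's edge is 45 mm inward, so fingers fit on both sides. The bar can turn between gripper pads. The point turns with the pan: x along the bar, y away from the axle.
- spice_jar: The spice jar in the way: clear round jar with a dark cap, 41 mm across, 105 mm tall, about 0.1 kg, standing on the landing rest within 20 mm of its centre. Origin: centre of its underside; z up through the cap.
- tray: Shallow wooden tray, fixed to the table, right of the stand: 260 x 120 mm (x by y), rim 26 mm high, walls and floor 5 mm thick. Origin: centre of its underside; x along its length, pointing away from the robot. The half toward the robot (x below -20 mm) is empty; a spot at x = -70 mm, y = 0 is free.
- tray_spice_jar: Another spice jar like the first (41 mm across, 105 mm tall), standing in the far half of the tray, to be left alone. Origin: centre of its underside.
- tray_pot: Low round pot with a lid, 58 mm across, 50 mm tall, standing in the far half of the tray, to be left alone; it may be at either side of the tray's spice jar along the tray. Origin: centre of its underside.
There are look-alikes about, which are no part of the job. Leave any green or orange look-alike of the spice_jar alone.

How it is judged:
On the way, in this order (a step that is already met when the one before it is completed fails the run):
1. the spice jar stands upright in the tray, released, with the pan still on its start rest (x of spice_jar in the frame of tray between -0.12 and 0.12 m and y of spice_jar in the frame of tray between -0.055 and 0.055 m and z of spice_jar in the frame of tray between 0 and 0.012 m and angle between spice_jar's own z axis and vertical below 0.12 rad and linear speed of spice_jar below 0.03 m/s and contact force between the fingers and spice_jar below 0.05 N and value of joint pan below 0.15 rad), for 0.2 s.
2. the pan has been turned right over and lies down on the landing rest (value of joint pan above 3.08 rad), for 0.2 s.
At the end, for the whole second after the job is handed in: The pan lies turned over on the landing rest (joint above 3.08 rad), released; the spice jar stands upright (within 0.12 rad) and still on the floor of the tray, its centre inside the walls, released; the tray's own spice jar and pot stand upright within 30 mm of where they were (x of spice_jar in the frame of tray between -0.12 and 0.12 m and y of spice_jar in the frame of tray between -0.055 and 0.055 m and z of spice_jar in the frame of tray between 0 and 0.012 m and angle between each of spice_jar, tray_spice_jar, tray_pot's own z axis and vertical below 0.12 rad and linear speed of spice_jar below 0.03 m/s and contact force between the fingers and spice_jar below 0.05 N and value of joint pan above 3.08 rad and contact force between the fingers and pan below 0.05 N and distance of each of tray_spice_jar, tray_pot from where it was at the start of the episode below 0.03 m); the robot touches nothing.
It fails at once if the spice jar is knocked over (tilted more than 0.7 rad) (angle between spice_jar's own z axis and vertical above 0.7 rad).
It fails at once if the spice jar is dropped (falls free at more than 0.7 m/s, a fall of about 25 mm) (linear speed of spice_jar above 0.7 m/s and contact force between the fingers and spice_jar below 0.05 N).
It fails at once if the pan strikes the spice jar (contact force between pan and spice_jar above 1 N).
It fails at once if the pan falls or is slammed (faster than 3 rad/s) (velocity of joint pan above 3 rad/s or velocity of joint pan below -3 rad/s).
It fails at once if the tray's own spice jar or pot is knocked over (angle between any of tray_spice_jar, tray_pot's own z axis and vertical above 0.7 rad).
It also fails if it takes over 69 s, if anything falls off the work surface, if the arm or the gripper's body presses on something with over 40 N, if the wrist force passes 120 N, or if a joint passes its speed limit or range.

## Robot

A 6-joint arm with a two-finger parallel gripper is mounted at the origin on the work surface; the furniture and walls round the work are solid. World frame = base frame: x ahead of the robot, y to its left, z up, the work surface at z = 0. Lengths are in m, angles in rad, forces in N, time in s.
With the tool pointing down it reaches from about 0.425 to 0.95 m from the base axis. Payload 3.5 kg.
Tool frame: the origin (TCP) lies at the very end of the fingers, on their centre line; the grasp point (between the pads) lies 19 mm behind it; z points along the fingers, y is the line along which they close (so a half turn about z gives the same grasp; the last joint's range is limited). The gripper opens to 85 mm and grips with 20 to 120 N. Pads are 22 mm wide; open, the fingers measure 114 mm over their backs; the gripper's body (76 mm by 85 mm) begins 54 mm behind the grasp point. The pads swing forward as they close: fully open they stand 13 mm farther back than shut.
Start: joints at [-1.419, 0.286, 1.577, -0, 1.279, -0.15], TCP at [0.201, -0.644, 0.231] pointing down, gripper open.
Joint ranges: [-2.77, 2.77], [-0.9, 2.22], [0.21, 2.48], [-1.53, 4.67], [0.24, 2.81], [-2.84, 2.84]. Speed limits (rad/s): [2.79, 2.79, 3.14, 3.14, 3.14, 3.14].

## Interface

Orientations are given as [roll, pitch, yaw] about the fixed x, y, z axes, in that order (R = Rz(yaw) Ry(pitch) Rx(roll)).
In Python, from station import manip, eyes, order gives the robot as it stands.
- The arm moves only by the tool apply_moves, never from a script. Its argument "motion" is a list that holds one entry, the list of rows, each a list of 7 numbers: the turn, a rotation vector about the tool's x, y, z in degrees, then the shift along the tool's x, y, z in mm, then the finger opening in mm, from 0 to 85.4. A call has exactly 8 rows; each row is the pose to reach, as a shift and turn from the pose commanded when the call began, along the tool's axes at that moment; what a row does not reach only later rows make up. A row lasts 1/12 s, in which the tool goes at most 41.7 mm and 7.16 degrees, less where a joint would pass 70% of its speed; a pose out of reach is approached as far as the arm can. A call with a gripper value outside its range is refused whole. The fingers move at their own pace and stop on an object; "squeeze" is the grip in N (left out, the last holds). Time passes only in rows, so rows that repeat a pose let the fingers close, or fill a call up. It gives the time, the measured TCP pose, the force, the opening and the grip force at its end, in the units of the state.
- manip.state(): the state, without advancing time (a new reading comes with each control period).
- eyes.capture(name): name is "scene" or "top" or "wrist"; returns a dict with "image" (420x560x3 uint8, red, green, blue), "depth" (420x560 float32, m along the optical axis (not along the pixel's ray), 0 where there is no reading), "camera_matrix" (3x3 intrinsics, pixels), "xyz" and "orientation" of the camera in the world. Camera axes: x right, y up, looking along -z (the intrinsics and any distortion apply to the point x, -y, -z); pixel columns grow to the right and rows downward; lengths in m; the calibration is good to about 2 mm. A picture is of the moment at which its call begins.
- order.sign_off(): hands the job in; it is judged then, once.
The state is a dict: "time_s": time; "joints": joint angles; "joint_velocities": joint speeds; "tau": joint torques, N m; "tool_pos": TCP position; "tool_rot": TCP orientation; "contact_force": force on the tool from outside, world axes, zero at the start; "moment": the same for the moment, N m; "width": finger opening in m; "grip_force": force on a finger pad.
Only numpy, scipy, OpenCV 4.12 (cv2) and the standard library are available. Lean on these libraries where they do the work, as an engineer would, in place of code of your own. Each camera call takes 0.05 s, during which the arm holds its last target. There are 200 camera calls.

## Working session

There is one attempt and no reset: what is moved stays moved. The work goes in short steps, Python scripts to look and compute and a tool call to move; the robot and the scene stay as the last step left them, time stands still between calls to the robot, and variables do not carry over. Pictures are saved under pics/ and viewed, at most 10 in all, crops included, and the job is handed in when it is done.

Besides the shell and the picture viewer there is one more tool, called as a command line: name --argument value ..., lists and objects as JSON in quotes. apply_moves: Moves the arm, as the interface text tells. Its arguments: {"type":"object","properties":{"motion":{"type":"array"},"squeeze":{"type":"number"}},"required":["motion"]}

```bash
mkdir -p pics; ls
cat > h.py <<'E'
import numpy as np, cv2
from scipy.spatial.transform import Rotation as R
from station import manip, eyes, order
def cap(n):
    c=eyes.capture(n); o=np.array(c["orientation"],float)
    c["R"]=o if o.shape==(3,3) else R.from_euler("xyz",o).as_matrix()
    c["t"]=np.array(c["xyz"],float); c["K"]=np.array(c["camera_matrix"],float); return c
def cloud(c):
    h,w=c["depth"].shape; u,v=np.meshgrid(np.arange(w),np.arange(h)); d=c["depth"]; K=c["K"]
    p=np.stack([(u-K[0,2])/K[0,0]*d,-(v-K[1,2])/K[1,1]*d,-d],-1)
    return p@c["R"].T+c["t"]
def ray(c,u,v,z):
    K=c["K"]; r=c["R"]@np.array([(u-K[0,2])/K[0,0],-(v-K[1,2])/K[1,1],-1.])
    return c["t"]+r*(z-c["t"][2])/r[2]
def save(n,im): cv2.imwrite(f"pics/{n}.png",im[:,:,::-1])
E
python3 - <<'E'
from h import *
s=manip.state(); print({k:np.round(v,3).tolist() for k,v in s.items()})
for n in("scene","top"):
    c=cap(n); save(n,c["image"]); np.savez(n+".npz",**{k:c[k] for k in("image","depth","R","t","K")})
    print(n,c["t"],c["R"].round(3).tolist(),c["K"].round(1).tolist(),{k:v for k,v in c.items() if k not in("image","depth","R","t","K")}, (c["depth"]==0).mean())
E
```

```text
pics
{'time_s': 0.0, 'joints': [-1.419, 0.287, 1.578, 0.0, 1.279, -0.15], 'joint_velocities': [-0.001, 0.001, -0.0, -0.001, 0.001, 0.002], 'tau': [-0.0, -40.598, -29.263, -0.0, 0.006, 0.0], 'tool_pos': [0.201, -0.644, 0.23], 'tool_rot': [-3.139, -0.0, 0.302], 'contact_force': [-0.956, 0.191, 0.799], 'moment': [-0.014, -0.019, -0.063], 'grip_force': 0.0, 'width': 0.085}
scene [0.1716053  0.62270413 0.88302857] [[-0.853, 0.386, -0.352], [-0.522, -0.604, 0.601], [0.019, 0.697, 0.717]] [[447.0, 0.0, 282.1], [0.0, 447.0, 206.5], [0.0, 0.0, 1.0]] {'camera_matrix': array([[446.99035794,   0.        , 282.09419079],
       [  0.        , 446.99035794, 206.48938834],
       [  0.        ,   0.        ,   1.        ]]), 'xyz': array([0.1716053 , 0.62270413, 0.88302857]), 'orientation': array([ 0.77108812, -0.01932094, -2.59191472])} 0.0040943877551020405
top [ 0.46649829 -0.06318412  1.22069088] [[-0.026, 0.997, -0.076], [-0.999, -0.028, -0.029], [-0.031, 0.076, 0.997]] [[412.0, 0.0, 280.3], [0.0, 412.0, 211.4], [0.0, 0.0, 1.0]] {'camera_matrix': array([[412.01800978,   0.        , 280.27036568],
       [  0.        , 412.01800978, 211.40519069],
       [  0.        ,   0.        ,   1.        ]]), 'xyz': array([ 0.46649829, -0.06318412,  1.22069088]), 'orientation': array([ 0.07561539,  0.03102325, -1.59686805])} 0.003796768707482993
```

View pics/scene.png

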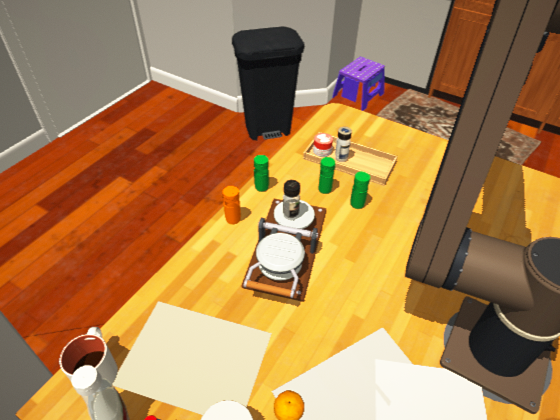

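View pics/top.png

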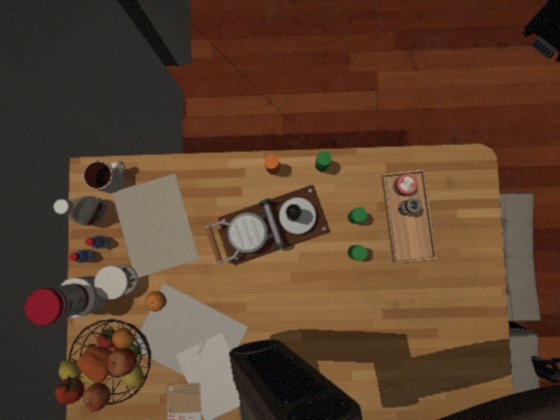

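The scene view shows the stand with its pan (280,255), the jar on the landing rest (292,190), and the tray with red pot and jar at its far end. Two green jars at (327,175) and (360,190) stand between the stand and the tray. In the top view the handle is at (215,242), the jar cap at (293,212), the rest at (297,214), the tray at 385–433 × 172–262, and the green jars at (358,215) and (358,253).

Run:
```python
from h import *
C={n:dict(np.load(n+".npz")) for n in("scene","top")}
P={n:cloud(c) for n,c in C.items()}
def hsv(c): return cv2.cvtColor(c["image"],cv2.COLOR_RGB2HSV)
for n,c in C.items():
    p=P[n]; H=hsv(c); reg=(p[...,0]>.25)&(p[...,0]<.9)&(p[...,1]>-.6)&(p[...,1]<.3)&(p[...,2]>.01)&(p[...,2]<.25)
    print(n)
    for nm,m in {"dark>60":(H[...,2]<70)&(p[...,2]>.08),"handle":(H[...,0]<14)&(H[...,1]>110)&(p[...,2]>.05)&(p[...,2]<.09),
       "green":(H[...,0]>45)&(H[...,0]<80)&(H[...,1]>120),"light":(H[...,1]<60)&(H[...,2]>110),"top95":p[...,2]>.095}.items():
        k,l,st,ce=cv2.connectedComponentsWithStats((m&reg).astype(np.uint8))
        for i in range(1,k):
            if st[i,4]>25:
                q=p[l==i]; print(nm,st[i].tolist(),"med",np.median(q,0).round(3),"lo",np.percentile(q,3,0).round(3),"hi",np.percentile(q,97,0).round(3))
# tray rim in top view
p=P["top"]
for u,v in[(297,232),(280,212),(297,201),(313,215),(240,255),(215,242),(213,225),(222,260),(268,206),(284,245)]:
    print((u,v),p[v,u].round(3),C["top"]["image"][v,u])
m=(p[...,2]>.02)&(p[...,2]<.032)&(p[...,1]<-.27)&(p[...,1]>-.5)&(p[...,0]>.25)&(p[...,0]<.75)
m=cv2.morphologyEx(m.astype(np.uint8),cv2.MORPH_OPEN,np.ones((2,2)))
q=p[m>0]; print("rim",len(q),cv2.minAreaRect(q[:,:2].astype(np.float32)),np.median(q[:,2]))
save("topcrop",cv2.resize(C["top"]["image"][160:280,195:445],None,fx=3.2,fy=3.2,interpolation=cv2.INTER_CUBIC))
```

```text
scene
dark>60 [338, 133, 13, 7, 56] med [ 0.553 -0.371  0.099] lo [ 0.54  -0.382  0.092] hi [ 0.571 -0.367  0.107]
dark>60 [284, 180, 16, 17, 197] med [ 0.544 -0.054  0.152] lo [ 0.529 -0.076  0.135] hi [ 0.562 -0.044  0.156]
handle [315, 133, 18, 13, 86] med [ 0.618 -0.376  0.055] lo [ 0.596 -0.413  0.05 ] hi [ 0.649 -0.358  0.057]
handle [224, 199, 15, 14, 146] med [0.679 0.008 0.07 ] lo [ 0.671 -0.009  0.052] hi [0.7   0.014 0.088]
handle [246, 285, 22, 7, 28] med [0.493 0.178 0.064] lo [0.47 0.17 0.06] hi [0.514 0.184 0.069]
green [254, 155, 15, 35, 450] med [ 0.688 -0.138  0.072] lo [ 0.674 -0.162  0.016] hi [ 0.711 -0.131  0.108]
green [319, 157, 16, 36, 434] med [ 0.533 -0.227  0.074] lo [ 0.519 -0.254  0.015] hi [ 0.552 -0.221  0.107]
green [351, 171, 19, 37, 485] med [ 0.431 -0.222  0.073] lo [ 0.416 -0.249  0.015] hi [ 0.451 -0.217  0.108]
light [317, 134, 13, 8, 68] med [ 0.626 -0.387  0.055] lo [ 0.608 -0.403  0.053] hi [ 0.643 -0.37   0.058]
light [336, 139, 14, 21, 176] med [ 0.555 -0.371  0.056] lo [ 0.54  -0.38   0.017] hi [ 0.574 -0.366  0.086]
light [314, 147, 17, 8
[... 2882 characters left out ...]
1 ]
top95 [352, 245, 15, 16, 184] med [ 0.435 -0.239  0.105] lo [ 0.418 -0.257  0.1  ] hi [ 0.453 -0.222  0.109]
(297, 232) [ 0.496 -0.075  0.047] [150 149 142]
(280, 212) [ 0.555 -0.028  0.045] [153 150 143]
(297, 201) [ 0.585 -0.078  0.044] [161 160 153]
(313, 215) [ 0.543 -0.122  0.049] [140 137 131]
(240, 255) [0.434 0.093 0.012] [71 43 31]
(215, 242) [0.474 0.156 0.068] [83 55 35]
(213, 225) [0.522 0.16  0.071] [115 107 107]
(222, 260) [0.423 0.136 0.071] [103  94  93]
(268, 206) [0.571 0.004 0.073] [96 92 91]
(284, 245) [ 0.461 -0.038  0.075] [35 33 33]
rim 480 ((0.5198127031326294, -0.2665337920188904), (0.2620057463645935, 0.4142652451992035), 4.8554582595825195) 0.022478195257147338
```

View pics/topcrop.png

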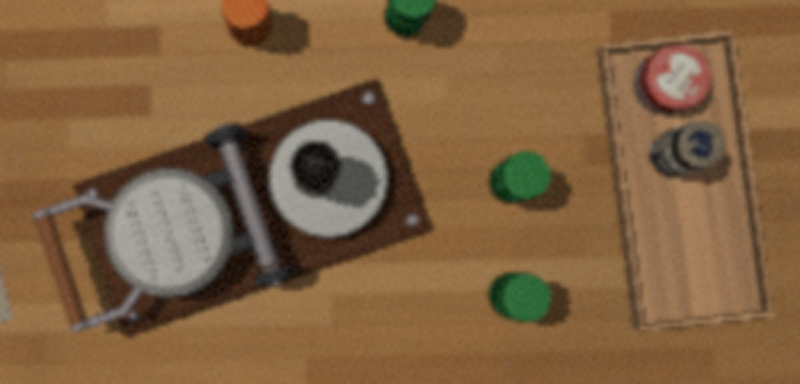

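The jar cap is at (0.546,-0.065) with its top at 0.153, which matches 48+105 mm. Handle to rest centre measures 249 mm, as it should, and the stand yaw is about 17.6°, nearly the same as the tool yaw. I'm moving toward the jar, high.

apply_moves --motion '[[[0, 0, 0, 31, -28, 2, 85], [0, 0, 0, 62, -56, 4, 85], [0, 0, 0, 92, -83, 6, 85], [0, 0, 0, 122, -110, 8, 85], [0, 0, 0, 152, -137, 10, 85], [0, 0, 0, 182, -164, 12, 85], [0, 0, 0, 212, -191, 14, 85], [0, 0, 0, 242, -218, 16, 85]]]' --squeeze 30

```text
time_s: 0.77
tool_pos: [0.3673, -0.3623, 0.2148]
tool_rot: [-3.141, 0.0, 0.301]
contact_force: [1.4, -0.3, 0.6]
width: 0.0855
grip_force: 0.0
```

Run:
```python
from h import *
c=dict(np.load("top.npz")); s=manip.state(); print(s["tool_pos"],s["tool_rot"],s["time_s"])
pts=[ray(c,195+x/3.2,160+y/3.2,.026)[:2] for x,y in[(603,48),(728,37),(768,315),(638,325)]]
pts=np.array(pts); print(pts.round(4), cv2.minAreaRect(pts.astype(np.float32)))
ctr=pts.mean(0); ax=(pts[0]+pts[1]-pts[2]-pts[3]); ax/=np.linalg.norm(ax); print("tray",ctr,"ax",ax,"spot",ctr-.075*ax)
print("tray jar x",(np.array([.558,-.387])-ctr)@ax, "floor", np.median(cloud(c)[225:250,400:425,2]))
```

```text
[ 0.36733573 -0.36229893  0.21476643] [-3.14090836e+00  9.31607496e-05  3.01394640e-01] 0.7667
[[ 0.6555 -0.3311]
 [ 0.6621 -0.4439]
 [ 0.411  -0.4662]
 [ 0.405  -0.3509]] ((0.5332641005516052, -0.39864301681518555), (0.2544209659099579, 0.11540472507476807), 4.522991180419922)
tray [ 0.53339733 -0.39802783] ax [0.99649659 0.08363343] spot [ 0.45866008 -0.40430034]
tray jar x 0.025438777178760183 floor 0.00515326615490963
```

apply_moves --motion '[[[0, 0, 0, 31, -28, 2, 85], [0, 0, 0, 62, -56, 4, 85], [0, 0, 0, 93, -83, 6, 85], [0, 0, 0, 124, -110, 8, 85], [0, 0, 0, 155, -138, 10, 85], [0, 0, 0, 186, -166, 12, 85], [0, 0, 0, 217, -194, 14, 85], [0, 0, 0, 240, -214, 14, 85]]]'

```text
time_s: 1.43
tool_pos: [0.5328, -0.0856, 0.2005]
tool_rot: [-3.14, 0.001, 0.303]
contact_force: [-0.4, -0.1, -0.6]
width: 0.085
grip_force: 0.0
```

Run:
```python
from h import *
c=cap("wrist"); s=manip.state(); print(s["tool_pos"],s["tool_rot"],s["time_s"]); save("w1",c["image"])
p=cloud(c); g=c["image"].max(-1)
m=(p[...,2]>.1)&(p[...,2]<.165)
k,l,st,ce=cv2.connectedComponentsWithStats(m.astype(np.uint8))
for i in range(1,k):
    if st[i,4]>100:
        q=p[l==i]; print(st[i].tolist(),np.median(q,0).round(4),np.percentile(q,2,0).round(4),np.percentile(q,98,0).round(4))
m=(p[...,2]>.044)&(p[...,2]<.052)&(abs(p[...,0]-.543)<.06)&(abs(p[...,1]+.075)<.06)
q=p[m]; print("rest",len(q),cv2.minEnclosingCircle(q[:,:2].astype(np.float32)),np.median(q[:,2]))
```

```text
[ 0.53470499 -0.08228724  0.20071874] [-3.13820069e+00 -2.19728441e-03  3.05960244e-01] 1.4833
[427, 0, 73, 42, 2298] [ 0.6883 -0.1545  0.1067] [ 0.6766 -0.1716  0.1013] [ 0.7008 -0.1351  0.1085]
[220, 154, 69, 84, 4480] [ 0.554  -0.0649  0.1548] [ 0.5316 -0.0829  0.1077] [ 0.5691 -0.0473  0.1565]
[446, 236, 55, 50, 2146] [ 0.5406 -0.2407  0.1069] [ 0.5217 -0.2613  0.101 ] [ 0.5584 -0.2239  0.1083]
rest 6329 ((0.5446951985359192, -0.07654403895139694), 0.05197837948799133) 0.04958754358473111
```

View pics/w1.png

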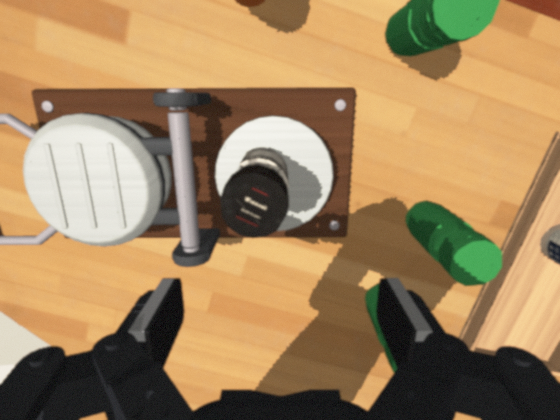

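The wrist view shows the jar cap at (255,203) on the rest at (273,170), with the fingers open below. I'm fitting the cap top, then the stand geometry.

Run:
```python
from h import *
c=cap("wrist"); p=cloud(c); s=manip.state(); print(s["tool_pos"],s["tool_rot"])
near=(abs(p[...,0]-.55)<.05)&(abs(p[...,1]+.065)<.05)
q=p[near&(p[...,2]>.15)]; print("cap",cv2.minEnclosingCircle(q[:,:2].astype(np.float32)),q.mean(0),np.percentile(q,[2,98],0))
t=np.array([.548,-.065])-np.array(s["tool_pos"])[:2]; y=s["tool_rot"][2]
print("tool dx,dy mm",1e3*(t@[np.cos(y),np.sin(y)]),1e3*(t@[np.sin(y),-np.cos(y)]))
```

```text
[ 0.53355495 -0.08484418  0.20072858] [-3.14013042e+00  1.01540030e-05  3.07434033e-01]
cap ((0.5372705459594727, -0.06684708595275879), 0.054883331060409546) [ 0.53854856 -0.05551416  0.25538209] [[ 0.51298135 -0.11177021  0.15410439]
 [ 0.56276872 -0.01698761  0.28899389]]
tool dx,dy mm 19.77289633327374 -14.542470158086543
```

apply_moves --motion '[[[0, 0, 0, 10, -8, 0, 85], [0, 0, 0, 20, -16, 0, 85], [0, 0, 0, 20, -16, 15, 85], [0, 0, 0, 20, -16, 35, 85], [0, 0, 0, 20, -16, 55, 85], [0, 0, 0, 20, -16, 75, 85], [0, 0, 0, 20, -16, 95, 85], [0, 0, 0, 20, -16, 106, 85]]]'

```text
time_s: 2.2
tool_pos: [0.5454, -0.0677, 0.0927]
tool_rot: [-3.139, 0.003, 0.3]
contact_force: [-1.6, -0.1, -0.4]
width: 0.0851
grip_force: 0.0
```

apply_moves --motion '[[[0, 0, 0, 0, 0, 0, 75], [0, 0, 0, 0, 0, 0, 65], [0, 0, 0, 0, 0, 0, 55], [0, 0, 0, 0, 0, 0, 48], [0, 0, 0, 0, 0, 0, 42], [0, 0, 0, 0, 0, 0, 36], [0, 0, 0, 0, 0, 0, 30], [0, 0, 0, 0, 0, 0, 30]]]' --squeeze 30

```text
time_s: 2.87
tool_pos: [0.5477, -0.0675, 0.0969]
tool_rot: [3.141, -0.002, 0.302]
contact_force: [-0.2, 2.1, 6.1]
width: 0.0399
grip_force: 29.6
```

apply_moves --motion '[[[0, 0, 0, 0, 0, -4, 30], [0, 0, 0, 0, 0, -12, 30], [0, 0, 0, 0, 0, -25, 30], [0, 0, 0, 0, 0, -40, 30], [0, 0, 0, 0, 0, -57, 30], [0, 0, 0, 0, 0, -75, 30], [0, 0, 0, 0, 0, -92, 30], [0, 0, 0, 0, 0, -105, 30]]]'

```text
time_s: 3.53
tool_pos: [0.5473, -0.0678, 0.2028]
tool_rot: [3.14, -0.002, 0.302]
contact_force: [0.2, -0.3, -1.9]
width: 0.0401
grip_force: 29.8
```

apply_moves --motion '[[[0, 0, 0, -4, 6, 0, 30], [0, 0, 0, -14, 22, 0, 30], [0, 0, 0, -27, 43, 0, 30], [0, 0, 0, -41, 66, 0, 30], [0, 0, 0, -55, 89, 0, 30], [0, 0, 0, -69, 112, 0, 30], [0, 0, 0, -83, 134, 0, 30], [0, 0, 0, -97, 156, 0, 30]]]'

```text
time_s: 4.2
tool_pos: [0.4992, -0.2466, 0.1993]
tool_rot: [-3.14, 0.001, 0.302]
contact_force: [0.9, 0.3, -2.2]
width: 0.0402
grip_force: 29.8
```

apply_moves --motion '[[[0, 0, 0, -14, 22, 0, 30], [0, 0, 0, -28, 44, 0, 30], [0, 0, 0, -42, 67, 0, 30], [0, 0, 0, -56, 90, 0, 30], [0, 0, 0, -70, 112, 0, 30], [0, 0, 0, -80, 128, 0, 30], [0, 0, 0, -86, 138, 0, 30], [0, 0, 0, -88, 141, 0, 30]]]'

```text
time_s: 4.87
tool_pos: [0.4572, -0.4077, 0.1993]
tool_rot: [-3.141, 0.001, 0.3]
contact_force: [-1.3, 0.3, -1.8]
width: 0.0405
grip_force: 29.9
```

Run:
```python
from h import *
s=manip.state(); print(s["tool_pos"],s["tool_rot"],s["width"],s["grip_force"],s["contact_force"])
c=cap("wrist"); save("w2",c["image"])
```

```text
[ 0.45720926 -0.40770668  0.19934505] [-3.14057309e+00  8.67305993e-04  2.99572103e-01] 0.04045451230192556 29.885553382337093 [-1.26493006  0.33977898 -1.77587343]
```

View pics/w2.png

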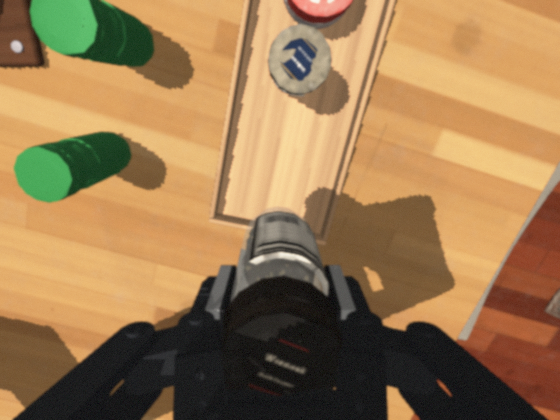

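The jar is held upright over the free tray end. The tray's near wall is at row ~222, and its own jar is far off at (300,58). Lowering.

apply_moves --motion '[[[0, 0, 0, 0, 2, 8, 30], [0, 0, 0, 1, 4, 28, 30], [0, 0, 0, 1, 4, 50, 30], [0, 0, 0, 1, 4, 72, 30], [0, 0, 0, 1, 4, 94, 30], [0, 0, 0, 1, 4, 114, 30], [0, 0, 0, 1, 4, 130, 30], [0, 0, 0, 1, 4, 138, 30]]]'

```text
time_s: 5.58
tool_pos: [0.4598, -0.4066, 0.0588]
tool_rot: [-3.136, 0.002, 0.304]
contact_force: [-0.2, 0.0, -1.9]
width: 0.0399
grip_force: 29.9
```

apply_moves --motion '[[[0, 0, 0, 0, -7, 2, 30], [0, 0, 0, 0, -7, 4, 30], [0, 0, 0, 0, -7, 5, 30], [0, 0, 0, 0, -7, 6, 30], [0, 0, 0, 0, -7, 7, 30], [0, 0, 0, 0, -7, 8, 30], [0, 0, 0, 0, -7, 9, 30], [0, 0, 0, 0, -7, 9, 30]]]'

```text
time_s: 6.25
tool_pos: [0.4588, -0.4033, 0.0539]
tool_rot: [3.141, -0.0, 0.302]
contact_force: [0.6, -0.5, 0.8]
width: 0.04
grip_force: 29.8
```

apply_moves --motion '[[[0, 0, 0, 0, 0, 1, 30], [0, 0, 0, 0, 0, 1, 30], [0, 0, 0, 0, 0, 1, 30], [0, 0, 0, 0, 0, 1, 30], [0, 0, 0, 0, 0, 1, 30], [0, 0, 0, 0, 0, 1, 30], [0, 0, 0, 0, 0, 1, 30], [0, 0, 0, 0, 0, 1, 30]]]'

```text
time_s: 6.92
tool_pos: [0.459, -0.4034, 0.0539]
tool_rot: [3.141, -0.0, 0.302]
contact_force: [-1.1, 1.4, 5.2]
width: 0.0399
grip_force: 30.5
```

On the floor (5 N up). Releasing slowly.

apply_moves --motion '[[[0, 0, 0, 0, 0, 0, 42], [0, 0, 0, 0, 0, 0, 45], [0, 0, 0, 0, 0, 0, 50], [0, 0, 0, 0, 0, 0, 58], [0, 0, 0, 0, 0, 0, 66], [0, 0, 0, 0, 0, 0, 75], [0, 0, 0, 0, 0, 0, 82], [0, 0, 0, 0, 0, 0, 85]]]'

```text
time_s: 7.58
tool_pos: [0.4585, -0.4029, 0.0523]
tool_rot: [-3.142, 0.0, 0.302]
contact_force: [-0.1, -0.3, -0.5]
width: 0.0848
grip_force: 0.0
```

apply_moves --motion '[[[0, 0, 0, 0, 0, -5, 85], [0, 0, 0, 0, 0, -20, 85], [0, 0, 0, 0, 0, -45, 85], [0, 0, 0, 0, 0, -75, 85], [0, 0, 0, 0, 0, -105, 85], [0, 0, 0, 0, 0, -135, 85], [0, 0, 0, 0, 0, -160, 85], [0, 0, 0, 0, 0, -180, 85]]]'

```text
time_s: 8.25
tool_pos: [0.459, -0.4034, 0.2359]
tool_rot: [3.138, -0.001, 0.302]
contact_force: [0.3, -0.5, 0.4]
width: 0.085
grip_force: 0.0
```

Run:
```python
from h import *
s=manip.state(); print(s["tool_pos"],s["tool_rot"],s["width"],s["time_s"])
for n in("scene","top"):
    c=cap(n); p=cloud(c)
    m=(p[...,2]>.095)&(p[...,2]<.13)&(p[...,1]<-.3)&(p[...,1]>-.5)&(p[...,0]>.3)&(p[...,0]<.7)
    k,l,st,ce=cv2.connectedComponentsWithStats(m.astype(np.uint8))
    for i in range(1,k):
        if st[i,4]>40: q=p[l==i]; print(n,st[i],np.median(q,0).round(3),np.percentile(q,[3,97],0).round(3).tolist())
    if n=="scene": save("s2",cv2.resize(c["image"][110:210,270:420],None,fx=4,fy=4))
```

```text
[ 0.45902283 -0.40340507  0.23590783] [ 3.13799569e+00 -1.42290517e-03  3.01940616e-01] 0.08499103098020153 8.25
scene [338 127  14  12 143] [ 0.556 -0.38   0.109] [[0.54, -0.403, 0.097], [0.575, -0.367, 0.113]]
scene [371 135  15  14 159] [ 0.457 -0.393  0.109] [[0.44, -0.418, 0.096], [0.476, -0.379, 0.113]]
top [405 198  17  15 198] [ 0.558 -0.388  0.11 ] [[0.541, -0.406, 0.098], [0.575, -0.371, 0.114]]
top [412 235  17  13 147] [ 0.465 -0.397  0.11 ] [[0.449, -0.42, 0.097], [0.478, -0.383, 0.114]]
```

View pics/s2.png

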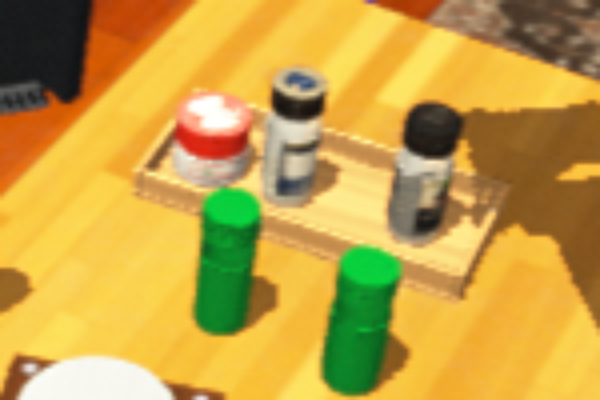

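The jar stands upright in the near end of the tray beside the undisturbed jar and pot, with its top at z 0.11. Now to the handle.

apply_moves --motion '[[[0, 0, 0, 6, -20, 0, 70], [0, 0, 0, 18, -56, 0, 60], [0, 0, 0, 30, -93, 0, 50], [0, 0, 0, 42, -130, 0, 44], [0, 0, 0, 54, -167, 0, 44], [0, 0, 0, 66, -204, 0, 44], [0, 0, 0, 78, -241, 0, 44], [0, 0, 0, 90, -278, 0, 44]]]'

```text
time_s: 9.02
tool_pos: [0.4608, -0.1087, 0.2309]
tool_rot: [-3.14, 0.001, 0.301]
contact_force: [0.7, -0.0, -0.2]
width: 0.0442
grip_force: 0.0
```

apply_moves --motion '[[[0, 0, 0, 12, -37, 0, 44], [0, 0, 0, 24, -74, 0, 44], [0, 0, 0, 36, -111, 0, 44], [0, 0, 0, 48, -148, 5, 44], [0, 0, 0, 60, -185, 10, 44], [0, 0, 0, 70, -220, 20, 44], [0, 0, 0, 76, -245, 30, 44], [0, 0, 0, 77, -256, 40, 44]]]'

```text
time_s: 9.68
tool_pos: [0.458, 0.1594, 0.1907]
tool_rot: [-3.14, 0.001, 0.305]
contact_force: [0.4, -0.6, -0.0]
width: 0.0437
grip_force: 0.0
```

Run:
```python
from h import *
s=manip.state(); print(s["tool_pos"],s["tool_rot"],s["width"],s["time_s"])
c=cap("wrist"); save("w3",c["image"]); p=cloud(c)
H=cv2.cvtColor(c["image"],cv2.COLOR_RGB2HSV)
m=(p[...,2]>.045)&(p[...,2]<.08)&(H[...,0]<16)&(H[...,1]>90)&(abs(p[...,0]-.469)<.08)&(abs(p[...,1]-.16)<.06)
k,l,st,ce=cv2.connectedComponentsWithStats(m.astype(np.uint8))
for i in range(1,k):
    if st[i,4]>80:
        q=p[l==i]; r=cv2.minAreaRect(q[:,:2].astype(np.float32)); print(st[i],r,np.percentile(q[:,2],[2,50,98]).round(4))
m=(p[...,2]>.076)&(p[...,2]<.09)&(H[...,1]<60)&(H[...,2]>120); q=p[m]
if len(q): print("pan",cv2.minEnclosingCircle(q[:,:2].astype(np.float32)),np.median(q,0))
```

```text
[0.4580061  0.15940943 0.19067544] [-3.14049642e+00  1.44496517e-03  3.05196120e-01] 0.04366079325057934 9.6833
[ 271  126   32  122 2375] ((0.4685586392879486, 0.1555197685956955), (0.10213647782802582, 0.026543544605374336), 17.017410278320312) [0.067  0.0733 0.0753]
pan ((0.5070257186889648, 0.07912279665470123), 0.09918686747550964) [0.50903274 0.06876233 0.08154971]
```

View pics/w3.png

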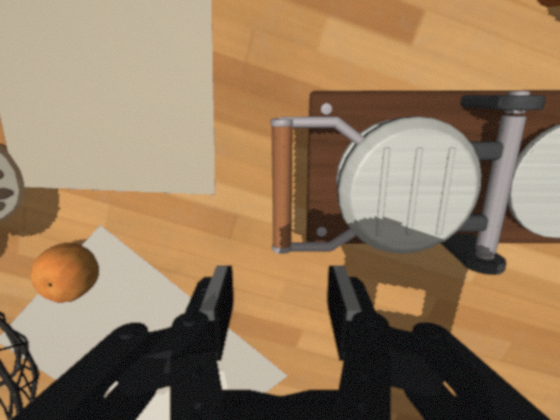

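The wrist view shows the handle bar at column 282, rows 120–252, centred between the fingers (column 280). The pan edge is at column 340, so I'm descending onto it.

apply_moves --motion '[[[0, 0, 0, 6, 0, 10, 44], [0, 0, 0, 11, 0, 30, 44], [0, 0, 0, 11, 0, 55, 44], [0, 0, 0, 11, 0, 80, 44], [0, 0, 0, 11, 0, 105, 44], [0, 0, 0, 11, 0, 125, 44], [0, 0, 0, 11, 0, 140, 44], [0, 0, 0, 11, 0, 145, 44]]]'

```text
time_s: 10.4
tool_pos: [0.4673, 0.1582, 0.044]
tool_rot: [-3.141, 0.007, 0.301]
contact_force: [0.1, -0.2, -0.5]
width: 0.0442
grip_force: 0.0
```

apply_moves --motion '[[[0, 0, 0, 0, 0, 0, 36], [0, 0, 0, 0, 0, 0, 30], [0, 0, 0, 0, 0, 0, 24], [0, 0, 0, 0, 0, 0, 18], [0, 0, 0, 0, 0, 0, 14], [0, 0, 0, 0, 0, 0, 10], [0, 0, 0, 0, 0, 0, 10], [0, 0, 0, 0, 0, 0, 10]]]' --squeeze 25

```text
time_s: 11.07
tool_pos: [0.4702, 0.1618, 0.0489]
tool_rot: [-3.138, -0.003, 0.301]
contact_force: [-1.8, 6.5, 0.8]
width: 0.015
grip_force: 24.3
```

Gripped (15 mm wide, small forces). Printing the arc table for the swing (tool y = 175(1−cos θ), z = −175 sin θ).

Run:
```python
import numpy as np
f=lambda d:np.array([175*(1-np.cos(np.radians(d))),-175*np.sin(np.radians(d))])
segs=[[.4,1.2,2.4,4,6,8,10,12]]+[[a+2.5*i for i in range(1,9)] for a in(12,32,52,72,92,112,132)]+[[152+d for d in(2.5,5,7.5,10,12,14,16,18)],[171,172,173,174,175,176,177,178],[178.6,179.2,179.8,180.4,181,181,181,181]]
a=0
for s in segs:
    print(a,[[0,0,0,0]+np.round(f(d)-f(a)).astype(int).tolist()+[10] for d in s]); a=s[-1]
```

```text
0 [[0, 0, 0, 0, 0, -1, 10], [0, 0, 0, 0, 0, -4, 10], [0, 0, 0, 0, 0, -7, 10], [0, 0, 0, 0, 0, -12, 10], [0, 0, 0, 0, 1, -18, 10], [0, 0, 0, 0, 2, -24, 10], [0, 0, 0, 0, 3, -30, 10], [0, 0, 0, 0, 4, -36, 10]]
12 [[0, 0, 0, 0, 2, -7, 10], [0, 0, 0, 0, 4, -15, 10], [0, 0, 0, 0, 6, -22, 10], [0, 0, 0, 0, 9, -29, 10], [0, 0, 0, 0, 12, -36, 10], [0, 0, 0, 0, 15, -43, 10], [0, 0, 0, 0, 19, -50, 10], [0, 0, 0, 0, 23, -56, 10]]
32.0 [[0, 0, 0, 0, 4, -6, 10], [0, 0, 0, 0, 9, -13, 10], [0, 0, 0, 0, 13, -19, 10], [0, 0, 0, 0, 18, -24, 10], [0, 0, 0, 0, 24, -30, 10], [0, 0, 0, 0, 29, -35, 10], [0, 0, 0, 0, 35, -40, 10], [0, 0, 0, 0, 41, -45, 10]]
52.0 [[0, 0, 0, 0, 6, -5, 10], [0, 0, 0, 0, 12, -9, 10], [0, 0, 0, 0, 19, -13, 10], [0, 0, 0, 0, 26, -17, 10], [0, 0, 0, 0, 32, -20, 10], [0, 0, 0, 0, 39, -23, 10], [0, 0, 0, 0, 46, -26, 10], [0, 0, 0, 0, 54, -29, 10]]
72.0 [[0, 0, 0, 0, 7, -2, 10], [0, 0, 0, 0, 15, -4, 10], [0, 0, 0, 0, 22, -6, 10], [0, 0, 0, 0, 30, -7, 10], [0, 0, 0, 0, 37, -8, 10], [0, 0, 0, 0, 45, -8, 10], [0, 0, 0, 0, 53, -9, 10], [0, 0, 0, 0, 60, -8, 10]]
92.0 [[0, 0, 0, 0, 8, 0, 1
[... 515 characters left out ...]
25, 28, 10], [0, 0, 0, 0, 30, 35, 10], [0, 0, 0, 0, 34, 41, 10], [0, 0, 0, 0, 37, 48, 10]]
152.0 [[0, 0, 0, 0, 3, 7, 10], [0, 0, 0, 0, 7, 14, 10], [0, 0, 0, 0, 9, 21, 10], [0, 0, 0, 0, 12, 28, 10], [0, 0, 0, 0, 14, 34, 10], [0, 0, 0, 0, 15, 40, 10], [0, 0, 0, 0, 17, 46, 10], [0, 0, 0, 0, 18, 52, 10]]
170 [[0, 0, 0, 0, 1, 3, 10], [0, 0, 0, 0, 1, 6, 10], [0, 0, 0, 0, 1, 9, 10], [0, 0, 0, 0, 2, 12, 10], [0, 0, 0, 0, 2, 15, 10], [0, 0, 0, 0, 2, 18, 10], [0, 0, 0, 0, 2, 21, 10], [0, 0, 0, 0, 3, 24, 10]]
178 [[0, 0, 0, 0, 0, 2, 10], [0, 0, 0, 0, 0, 4, 10], [0, 0, 0, 0, 0, 5, 10], [0, 0, 0, 0, 0, 7, 10], [0, 0, 0, 0, 0, 9, 10], [0, 0, 0, 0, 0, 9, 10], [0, 0, 0, 0, 0, 9, 10], [0, 0, 0, 0, 0, 9, 10]]
```

apply_moves --motion '[[[0, 0, 0, 0, 0, -1, 10], [0, 0, 0, 0, 0, -4, 10], [0, 0, 0, 0, 0, -7, 10], [0, 0, 0, 0, 0, -12, 10], [0, 0, 0, 0, 1, -18, 10], [0, 0, 0, 0, 2, -24, 10], [0, 0, 0, 0, 3, -30, 10], [0, 0, 0, 0, 4, -36, 10]]]'

```text
time_s: 11.73
tool_pos: [0.4712, 0.1586, 0.0843]
tool_rot: [-3.136, -0.004, 0.3]
contact_force: [1.4, 8.6, -3.7]
width: 0.0148
grip_force: 24.4
```

apply_moves --motion '[[[0, 0, 0, 0, 1, -7, 10], [0, 0, 0, 0, 3, -15, 10], [0, 0, 0, 0, 5, -22, 10], [0, 0, 0, 0, 8, -29, 10], [0, 0, 0, 0, 11, -36, 10], [0, 0, 0, 0, 14, -43, 10], [0, 0, 0, 0, 18, -50, 10], [0, 0, 0, 0, 22, -56, 10]]]'

```text
time_s: 12.4
tool_pos: [0.4775, 0.1388, 0.1413]
tool_rot: [-3.132, -0.004, 0.3]
contact_force: [-2.6, 13.0, 2.5]
width: 0.0149
grip_force: 24.6
```

apply_moves --motion '[[[0, 0, 0, 0, 4, -6, 10], [0, 0, 0, 0, 9, -13, 10], [0, 0, 0, 0, 13, -19, 10], [0, 0, 0, 0, 18, -24, 10], [0, 0, 0, 0, 24, -30, 10], [0, 0, 0, 0, 29, -35, 10], [0, 0, 0, 0, 35, -40, 10], [0, 0, 0, 0, 41, -45, 10]]]'

```text
time_s: 13.07
tool_pos: [0.4893, 0.1021, 0.1894]
tool_rot: [-3.126, -0.005, 0.301]
contact_force: [-8.9, 17.7, 15.7]
width: 0.0149
grip_force: 24.9
```

Radial force has grown to about 24 N outward, so my commanded circle is a little small. Easing outward by about 3–4 mm.

apply_moves --motion '[[[0, 0, 0, 0, 5, -6, 10], [0, 0, 0, 0, 11, -11, 10], [0, 0, 0, 0, 17, -15, 10], [0, 0, 0, 0, 24, -20, 10], [0, 0, 0, 0, 30, -23, 10], [0, 0, 0, 0, 37, -26, 10], [0, 0, 0, 0, 44, -29, 10], [0, 0, 0, 0, 52, -32, 10]]]'

```text
time_s: 13.73
tool_pos: [0.5063, 0.0487, 0.221]
tool_rot: [-3.137, -0.007, 0.302]
contact_force: [-1.9, 5.3, 5.5]
width: 0.0155
grip_force: 25.6
```

apply_moves --motion '[[[0, 0, 0, 0, 7, -2, 10], [0, 0, 0, 0, 15, -4, 10], [0, 0, 0, 0, 22, -5, 10], [0, 0, 0, 0, 30, -6, 10], [0, 0, 0, 0, 37, -7, 10], [0, 0, 0, 0, 45, -7, 10], [0, 0, 0, 0, 53, -8, 10], [0, 0, 0, 0, 60, -7, 10]]]'

```text
time_s: 14.4
tool_pos: [0.5252, -0.0108, 0.2276]
tool_rot: [3.14, -0.008, 0.302]
contact_force: [1.3, 2.1, 9.1]
width: 0.0152
grip_force: 27.5
```

Run:
```python
from h import *
s=manip.state(); print(s["tool_pos"],s["tool_rot"],s["contact_force"],s["moment"])
c=cap("scene"); p=cloud(c); save("s3",cv2.resize(c["image"][110:310,200:400],None,fx=3,fy=3))
```

```text
[ 0.52515376 -0.01079579  0.22756361] [ 3.14016688 -0.00776855  0.3021441 ] [1.30299812 2.0783888  9.0928648 ] [ 0.60941803 -0.16218626  0.0703552 ]
```

View pics/s3.png

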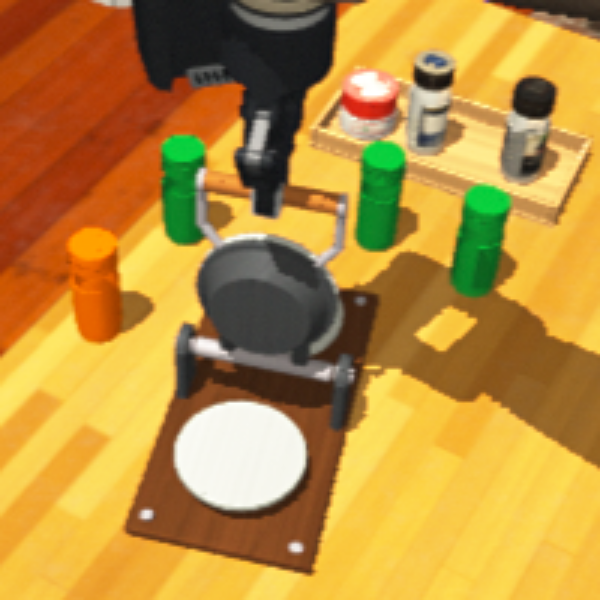

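The pan is upright with the bar well between the pads and the fingertips extending below it, and the landing rest is clear. Continuing over the top.

apply_moves --motion '[[[0, 0, 0, 0, 8, 0, 10], [0, 0, 0, 0, 15, 1, 10], [0, 0, 0, 0, 23, 2, 10], [0, 0, 0, 0, 30, 3, 10], [0, 0, 0, 0, 38, 4, 10], [0, 0, 0, 0, 45, 7, 10], [0, 0, 0, 0, 52, 9, 10], [0, 0, 0, 0, 59, 12, 10]]]'

```text
time_s: 15.12
tool_pos: [0.5429, -0.0674, 0.2134]
tool_rot: [3.14, -0.008, 0.302]
contact_force: [4.7, 2.1, 2.7]
width: 0.015
grip_force: 27.6
```

apply_moves --motion '[[[0, 0, 0, 0, 7, 3, 10], [0, 0, 0, 0, 14, 6, 10], [0, 0, 0, 0, 21, 10, 10], [0, 0, 0, 0, 27, 14, 10], [0, 0, 0, 0, 34, 18, 10], [0, 0, 0, 0, 40, 22, 10], [0, 0, 0, 0, 46, 27, 10], [0, 0, 0, 0, 52, 32, 10]]]'

```text
time_s: 15.78
tool_pos: [0.5579, -0.117, 0.1805]
tool_rot: [3.14, -0.006, 0.302]
contact_force: [4.5, 1.6, 2.2]
width: 0.0148
grip_force: 28.0
```

apply_moves --motion '[[[0, 0, 0, 0, 6, 5, 10], [0, 0, 0, 0, 11, 11, 10], [0, 0, 0, 0, 16, 16, 10], [0, 0, 0, 0, 21, 22, 10], [0, 0, 0, 0, 25, 28, 10], [0, 0, 0, 0, 30, 35, 10], [0, 0, 0, 0, 34, 41, 10], [0, 0, 0, 0, 37, 48, 10]]]'

```text
time_s: 16.45
tool_pos: [0.5686, -0.153, 0.1322]
tool_rot: [3.139, -0.004, 0.302]
contact_force: [4.9, 0.4, 3.3]
width: 0.0147
grip_force: 27.9
```

apply_moves --motion '[[[0, 0, 0, 0, 3, 7, 10], [0, 0, 0, 0, 7, 14, 10], [0, 0, 0, 0, 9, 21, 10], [0, 0, 0, 0, 12, 28, 10], [0, 0, 0, 0, 14, 34, 10], [0, 0, 0, 0, 15, 40, 10], [0, 0, 0, 0, 17, 46, 10], [0, 0, 0, 0, 18, 52, 10]]]'

```text
time_s: 17.12
tool_pos: [0.5735, -0.17, 0.0796]
tool_rot: [3.14, -0.003, 0.302]
contact_force: [4.1, 2.3, 0.8]
width: 0.0154
grip_force: 28.2
```

apply_moves --motion '[[[0, 0, 0, 0, 1, 3, 10], [0, 0, 0, 0, 1, 6, 10], [0, 0, 0, 0, 1, 9, 10], [0, 0, 0, 0, 2, 12, 10], [0, 0, 0, 0, 2, 15, 10], [0, 0, 0, 0, 2, 18, 10], [0, 0, 0, 0, 2, 21, 10], [0, 0, 0, 0, 3, 24, 10]]]'

```text
time_s: 17.78
tool_pos: [0.574, -0.1724, 0.0556]
tool_rot: [3.141, -0.002, 0.302]
contact_force: [5.2, 3.7, 0.1]
width: 0.0153
grip_force: 28.4
```

apply_moves --motion '[[[0, 0, 0, 0, 0, 1, 10], [0, 0, 0, 0, 0, 2, 10], [0, 0, 0, 0, 0, 3, 10], [0, 0, 0, 0, 0, 4, 10], [0, 0, 0, 0, 0, 5, 10], [0, 0, 0, 0, 0, 6, 10], [0, 0, 0, 0, 0, 7, 10], [0, 0, 0, 0, 0, 7, 10]]]'

```text
time_s: 18.45
tool_pos: [0.574, -0.1725, 0.0493]
tool_rot: [3.141, -0.001, 0.302]
contact_force: [3.5, 2.1, 4.0]
width: 0.0151
grip_force: 29.0
```

Nearly down. Pressing a little further until the rest pushes back.

apply_moves --motion '[[[0, 0, 0, 0, 0, 1, 10], [0, 0, 0, 0, 0, 1, 10], [0, 0, 0, 0, 0, 2, 10], [0, 0, 0, 0, 0, 2, 10], [0, 0, 0, 0, 0, 3, 10], [0, 0, 0, 0, 0, 3, 10], [0, 0, 0, 0, 0, 3, 10], [0, 0, 0, 0, 0, 3, 10]]]'

```text
time_s: 19.12
tool_pos: [0.574, -0.1725, 0.0491]
tool_rot: [-3.142, -0.0, 0.302]
contact_force: [-4.1, 5.2, 17.8]
width: 0.015
grip_force: 30.2
```

Run:
```python
from h import *
for n in("scene","top"):
    c=cap(n); p=cloud(c); H=cv2.cvtColor(c["image"],cv2.COLOR_RGB2HSV)
    q=p[(abs(p[...,0]-.543)<.04)&(abs(p[...,1]+.07)<.04)&(p[...,2]>.03)&(p[...,2]<.13)]
    A=np.c_[q[:,:2]-[.543,-.07],np.ones(len(q))]
    w=np.ones(len(q),bool)
    for _ in range(6):
        k=np.linalg.lstsq(A[w],q[w,2],rcond=None)[0]; w=abs(A@k-q[:,2])<.003
    print(n,"deep face plane slope x,y and z:",k.round(4),w.sum(),len(q))
```

```text
scene deep face plane slope x,y and z: [ 0.0311 -0.1068  0.0911] 461 880
top deep face plane slope x,y and z: [-0.0052 -0.0436  0.0927] 439 673
```

Fully down: z is stuck at 0.049, with 18 N upward and the pan's top at 91 mm = 48+43. Releasing and retreating straight up.

apply_moves --motion '[[[0, 0, 0, 0, 0, 0, 18], [0, 0, 0, 0, 0, 0, 24], [0, 0, 0, 0, 0, 0, 30], [0, 0, 0, 0, 0, 0, 36], [0, 0, 0, 0, 0, 0, 40], [0, 0, 0, 0, 0, 0, 42], [0, 0, 0, 0, 0, 0, 42], [0, 0, 0, 0, 0, 0, 42]]]'

```text
time_s: 19.88
tool_pos: [0.573, -0.1724, 0.0451]
tool_rot: [-3.141, 0.0, 0.302]
contact_force: [0.5, 0.1, -1.1]
width: 0.0425
grip_force: 0.0
```

apply_moves --motion '[[[0, 0, 0, 0, 0, -5, 42], [0, 0, 0, 0, 0, -15, 42], [0, 0, 0, 0, 0, -30, 42], [0, 0, 0, 0, 0, -50, 42], [0, 0, 0, 0, 0, -75, 42], [0, 0, 0, 0, 0, -105, 42], [0, 0, 0, 0, 0, -135, 42], [0, 0, 0, 0, 0, -160, 42]]]'

```text
time_s: 20.55
tool_pos: [0.5737, -0.1726, 0.2091]
tool_rot: [3.139, -0.002, 0.302]
contact_force: [0.3, -0.6, 0.5]
width: 0.0422
grip_force: 0.0
```

Run:
```python
from h import *
s=manip.state(); print(s["tool_pos"],s["contact_force"],s["time_s"])
for n in("scene","top"):
    c=cap(n); p=cloud(c)
    if n=="scene": save("s4",cv2.resize(c["image"][110:310,200:420],None,fx=2.7,fy=2.7))
```

```text
[ 0.57372356 -0.17260377  0.2090783 ] [ 0.30678889 -0.55232535  0.50814789] 20.55
```

View pics/s4.png

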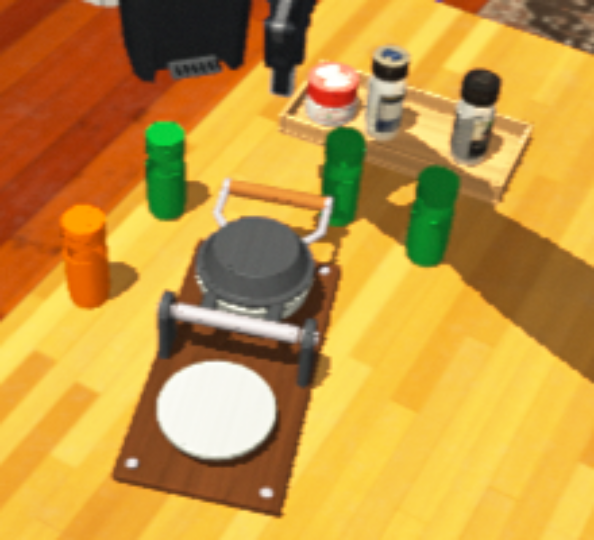

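The pan lies flat, deep half up, on the landing rest. The jar, the tray jar and the pot stand upright in the tray, and the gripper is clear.

```bash
python3 -c "
from station import order; print(order.sign_off())"
```

```text
the job is handed in; nothing more can be done
None
```

The spice jar stands upright in the near end of the tray, the pan is turned over and resting fully on the landing rest, the tray's own jar and pot were left alone, and the job is handed in at about 20.6 s; the sign-off gave no verdict.

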